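# Prop up the oblong fold-down mirror

### The job

Two fold-down mirrors lie flat on the worktop, one oblong and one round. Prop up the oblong one: take the knob at the side of its folded prop leg, swing the leg up and over past its dead point until it locks against its stop and the mirror stands on it, then let go. Leave the round mirror folded down.

Things in the scene. Friction and masses are not known exactly. Their poses are not given: they have to be found in the camera images.
- oblong_knob (a point): Centre of the oblong mirror's leg knob: black rubber sleeve, 18 mm across, 36 mm long, free to turn on the end of the leg's 8 mm steel crossbar. It sticks out beside the mirror towards the worktop's front edge, its centre 53 mm from the mirror's edge; folded, it is 55 mm above the worktop with free air all round. The point turns with the leg; its y axis is the knob's axis and points to the mirror.
- oblong_pivot (a point): Fixed point on the leg's pivot axis, in the knob's plane, 55 mm above the worktop in free air. Axes: x level, from the mirror's hinge (left end) to the leg's pivot (right end); y along the pivot axis, from knob to mirror; z up. The knob's centre runs on a 115 mm circle about it: at leg angle q it lies at x = -115 cos q, z = +115 sin q mm from here, so it swings up and to the right.
- oblong_leg (a joint): Prop leg angle (rad): 0 folded under the mirror, dead point (over-centre) about 0.7, locked on its stop 1.29. A roller on its crossbar lifts the mirror (about 0.5 kg). The mirror's weight pushes back on the knob, up to 15 N at the start, nothing at the dead point; from 0.9 on, weight and leg spring drive the leg onto its stop and hold it. Let go below 0.5, it falls back.
- oblong_mirror (a joint): Tilt (rad) of the oblong mirror: grey-framed plate 130 mm wide, 190 long, 13 thick, hinged at its left end (seen from the robot) on an aluminium base 200 x 120 mm fixed to the worktop. 0 lying flat, its top 75 mm above the worktop; 0.79 at most, near the dead point; 0.70 standing on the locked leg, its free edge then about 190 mm above the worktop.
- round_leg (a joint): Leg angle (rad, 0 folded) of the other mirror, which has a round plate 144 mm across and otherwise the same base, leg and knob. It is to stay folded. Either mirror can be in the left or the right place.

How it is judged:
By the outcome, as a careful person would: the job done as asked, in the order asked, and still so for the second after the job is handed in, with the robot touching nothing.
It also fails if it takes over 35 s, if anything falls off the work surface, if the arm or the gripper's body presses on something with over 40 N, if the wrist force passes 120 N, or if a joint passes its speed limit or range.

### The arm

A 6-joint arm with a two-finger parallel gripper is mounted at the origin on a cart in front of the work surface, level with it; the furniture and walls round the work are solid. World frame = base frame: x ahead of the robot, y to its left, z up, the work surface at z = 0. Lengths are in m, angles in degrees, forces in N, time in s.
With the tool pointing down it reaches from about 0.25 to 0.725 m from the base axis. Payload 9.7 kg.
Tool frame: the origin (TCP) lies midway between the tips of the shut fingers; the grasp point (between the pads) lies bot.hold_point_z behind it (bot.hold_point_z is the distance from the TCP to the grasp point, in m); z points along the fingers, y is the line along which they close (so a half turn about z gives the same grasp; the last joint's range is limited). The gripper opens to 85 mm and grips with 20 to 120 N. Pads are 22 mm wide; open, the fingers measure 114 mm over their backs; the gripper's body (76 mm by 85 mm) begins 54 mm behind the grasp point. The pads swing forward as they close: fully open they stand 13 mm farther back than shut.
Start: joints at [64.973, 4.979, 10.078, 95.1, 0, 90], TCP at [0.233, 0.498, 0.231] pointing down, gripper open.
Joint ranges: [-179.16, 179.16], [-48.56, 103.87], [-65.8, 70.77], [-126.05, 130.52], [-82.76, 87.17], [-180, 180]. Speed limits (degrees/s): [127.2, 127.2, 147.25, 180, 180, 180].

### API

Orientations are given as [roll, pitch, yaw] about the fixed x, y, z axes, in that order (R = Rz(yaw) Ry(pitch) Rx(roll)).
In Python, from workcell import bot, camera, camera_model, ticket gives the robot as it stands.
- The arm moves only by the tool send_rows, never from a script. Its argument "targets" is text: rows parted by semicolons, each of 5 numbers parted by spaces: the shift along the tool's x, y, z in mm, then the turn about the tool's z in degrees, then the closure in counts, from 0 (fully open) to 255 (shut). A call has 1 to 20 rows; each row is the pose to reach, as a shift and turn from the pose commanded when the call began, along the tool's axes at that moment; what a row does not reach only later rows make up. A row lasts 1/8 s, in which the tool goes at most 62.5 mm and 10.7 degrees, less where a joint would pass 70% of its speed; a pose out of reach is approached as far as the arm can. A call with a gripper value outside its range is refused whole. The fingers move at their own pace and stop on an object; "newtons" is the grip in N (left out, the last holds). Time passes only in rows, so rows that repeat a pose let the fingers close. It gives the time, the measured TCP pose, the force, the opening and the grip force at its end, in the units of the state.
- bot.get_obs(): the state, without advancing time (a new reading comes with each control period).
- camera(name): name is "side" or "top"; returns the picture (384x512x3 uint8, blue, green, red); there is no depth.
- camera_model(name): a dict with "K" (3x3 intrinsics, pixels), "dist_coeffs" ([k1, k2, p1, p2, k3] as OpenCV has them; the pictures are not rectified), "pose" (4x4, takes a point from camera to world coordinates). Camera axes: x right, y down, z forward; pixel columns grow to the right and rows downward; lengths in m; the calibration is good to about 2 mm. A picture is of the moment at which its call begins. camera_model takes no time and is no camera call.
- ticket.job_done(): hands the job in; it is judged then, once.
The state is a dict: "time": time; "q": joint angles; "qd": joint speeds; "joint_efforts": joint torques, N m; "ee_pos": TCP position; "tcp_rot": TCP orientation; "wrist_force": force on the tool from outside, world axes, zero at the start; "torque": the same for the moment, N m; "opening": finger opening in m; "grasp_force": force on a finger pad.
Only numpy, scipy, OpenCV 4.12 (cv2) and the standard library are available. Lean on these libraries where they do the work, as an engineer would, in place of code of your own. Each camera call takes 0.05 s, during which the arm holds its last target. There are 200 camera calls.

## Working session

There is one attempt and no reset: what is moved stays moved. The work goes in short steps, Python scripts to look and compute and a tool call to move; the robot and the scene stay as the last step left them, time stands still between calls to the robot, and variables do not carry over. Pictures are saved under pics/ and viewed, at most 10 in all, crops included, and the job is handed in when it is done.

Besides the shell and the picture viewer there is one more tool, called after "Request:" as name(argument=value, ...), one argument or row to a line, values as JSON. send_rows: Moves the arm, as the interface text tells. Its arguments: {"type":"object","properties":{"targets":{"type":"string"},"newtons":{"type":"number"}},"required":["targets"]}

```bash
mkdir -p pics; ls
python3 - <<'E'
from workcell import bot,camera,camera_model
import cv2,numpy as np
for n in("top","side"):
    cv2.imwrite(f"pics/{n}0.png",camera(n)); m=camera_model(n); print(n,np.round(m["K"],1).tolist(),np.round(m["dist_coeffs"],3),np.round(m["pose"],3).tolist())
print(bot.get_obs(),bot.hold_point_z)
E
```

```text
pics
top [[390.7, 0.0, 248.3], [0.0, 390.7, 188.9], [0.0, 0.0, 1.0]] [-0.009  0.     0.     0.     0.   ] [[0.023, -0.982, 0.188, 0.412], [-1.0, -0.025, -0.013, 0.157], [0.017, -0.187, -0.982, 0.941], [0.0, 0.0, 0.0, 1.0]]
side [[361.0, 0.0, 259.6], [0.0, 361.0, 190.5], [0.0, 0.0, 1.0]] [-0.037  0.     0.     0.     0.   ] [[0.802, -0.415, 0.429, 0.195], [-0.597, -0.555, 0.579, -0.365], [-0.002, -0.721, -0.693, 0.689], [0.0, 0.0, 0.0, 1.0]]
{'time': 0.1, 'q': array([6.49752582e+01, 5.01039909e+00, 1.00390007e+01, 9.50981618e+01,
       1.50225235e-03, 9.00002884e+01]), 'qd': array([ 0.04456293, -0.09654306, -0.01490877,  0.05721758, -0.1117968 ,
        0.07197105]), 'joint_efforts': array([-4.76948790e-04, -5.21563268e+01,  4.65654159e+01,  1.60611916e-02,
        5.03337617e-05,  2.44888798e-05]), 'ee_pos': array([0.2325672 , 0.49819786, 0.2306305 ]), 'tcp_rot': array([-1.79930440e+02, -1.50190106e-03,  1.54974968e+02]), 'wrist_force': array([ 0.25079185, -0.22276142,  0.15258286]), 'torque': array([-0.01907687, -0.04574326,  0.04049385]), 'grasp_force': 0.0, 'opening': 0.08554842712933193} 0.0187
```

View pics/top0.png

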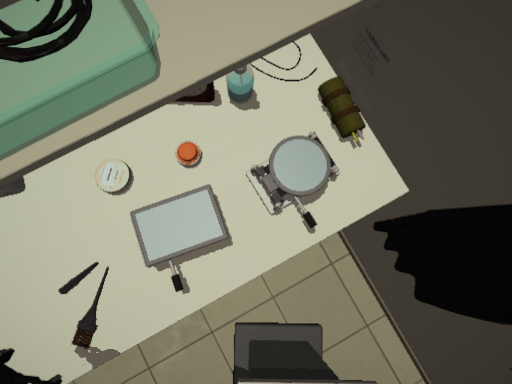

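View pics/side0.png

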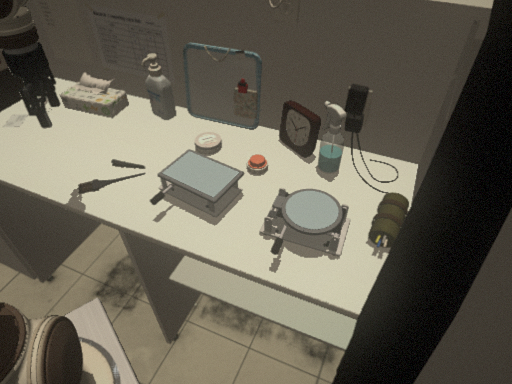

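Run:
```python
import cv2,numpy as np
a=cv2.imread("pics/top0.png")[180:305,115:240]; b=cv2.imread("pics/side0.png")[140:240,140:250]
a=cv2.resize(a,(400,400),interpolation=cv2.INTER_CUBIC); b=cv2.resize(b,(400,364),interpolation=cv2.INTER_CUBIC)
c=np.zeros((400,800,3),np.uint8); c[:,:400]=a; c[:364,400:]=b
cv2.imwrite("pics/crop0.png",np.clip(c*1.3,0,255).astype(np.uint8))
```

```text
(no output)
```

View pics/crop0.png

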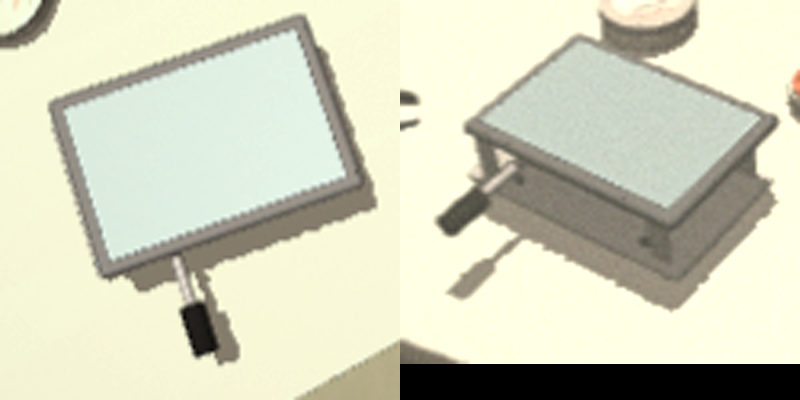

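The crop shows the oblong mirror at the left, with its knob at top pixel (177.2, 283.1) and side pixel (157.6, 198.0). The plate corners in the top picture are about (131,212), (210,185), (228,237) and (148,266).

```bash
cat > h.py <<'E'
import cv2,numpy as np
from workcell import camera_model
def ray(n,px):
    m=camera_model(n); P=np.array(m["pose"])
    u=cv2.undistortPoints(np.array([[px]],float),np.array(m["K"]),np.array(m["dist_coeffs"]))[0,0]
    return P[:3,3],P[:3,:3]@np.array([u[0],u[1],1])
def atz(n,px,z):
    o,d=ray(n,px); return o+d*(z-o[2])/d[2]
def tri(p,q,a="top",b="side"):
    o,d=ray(a,p);e,f=ray(b,q)
    s=np.linalg.lstsq(np.c_[d,-f],e-o,rcond=None)[0]
    x,y=o+d*s[0],e+f*s[1]; return (x+y)/2,np.linalg.norm(x-y)
E
python3 - <<'E'
from h import *
k=[115+199/3.2,180+330/3.2]
print(atz("top",k,.055),atz("side",[157.6,198],.055),tri(k,[157.6,198]))
C=[atz("top",[115+x/3.2,180+y/3.2],.075) for x,y in[(52,104),(303,16),(362,183),(107,276)]]
print(np.round(C,3))
for i,j in[(0,1),(3,2),(3,0),(2,1)]:
    d=C[j]-C[i];print(np.linalg.norm(d),np.degrees(np.arctan2(d[1],d[0])))
a=atz("top",[115+199/3.2-0,180+304/3.2],.055);b=atz("top",[115+205/3.2,180+354/3.2],.055);d=a-b
print("knob ax",np.degrees(np.arctan2(d[1],d[0])))
E
```

```text
[0.36584717 0.29750089 0.055     ] [0.36820936 0.29590969 0.055     ] (array([0.36711103, 0.2970914 , 0.05446047]), np.float64(0.0027517423779539855))
[[0.517 0.405 0.075]
 [0.584 0.233 0.075]
 [0.468 0.188 0.075]
 [0.401 0.358 0.075]]
0.18395848196621195 -68.71642263151516
0.1831426139509911 -68.61750956108591
0.12499249135085592 21.701018014459954
0.12467304008851125 21.327011415395518
knob ax 10.13772930663507
```

Request:
send_rows(
  targets="-40 -25 0 -9 0; -80 -50 0 -18 0; -120 -75 0 -27 0; -160 -100 20 -36 0; -205 -128 50 -46 0; -205 -128 80 -46.3 0; -205 -128 90 -46.3 0; -205 -128 90 -46.3 0",
  newtons=60,
)

```text
time: 1.1
ee_pos: [0.3639, 0.2959, 0.1412]
tcp_rot: [-180.0, -0.0, -158.7]
wrist_force: [0.5, 0.5, -0.3]
opening: 0.0854
grasp_force: 0.0
```

Run:
```python
from workcell import bot,camera
import cv2,numpy as np
o=bot.get_obs();print({k:np.round(v,4) for k,v in o.items()})
c=np.zeros((384,800,3),np.uint8)
c[:,:400]=cv2.resize(camera("top")[170:320,100:256],(400,384),interpolation=3); c[:,400:]=cv2.resize(camera("side")[100:250,100:256],(400,384),interpolation=3)
cv2.imwrite("pics/hover.png",c)
```

```text
{'time': np.float64(1.1), 'q': array([ 3.91126e+01, -6.92820e+00, -1.16279e+01,  8.53488e+01,
        5.20000e-03,  1.78359e+01]), 'qd': array([ 0.4061, -0.4441,  1.8717,  0.5968,  0.0268, -0.1007]), 'joint_efforts': array([-5.89000e-01, -3.84168e+01,  4.53193e+01, -2.59300e-01,
       -1.61000e-02, -5.20000e-03]), 'ee_pos': array([0.3639, 0.2959, 0.1412]), 'tcp_rot': array([-1.799902e+02, -4.770000e-02, -1.587232e+02]), 'wrist_force': array([ 0.5359,  0.5037, -0.3096]), 'torque': array([ 0.0332, -0.0173, -0.0156]), 'grasp_force': np.float64(0.0), 'opening': np.float64(0.0854)}
```

View pics/hover.png

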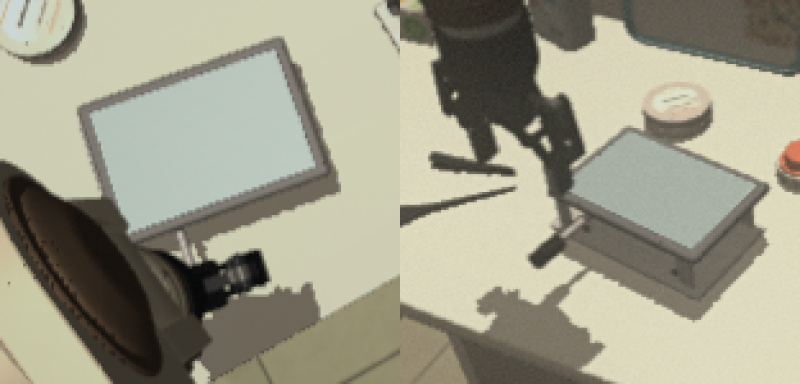

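The gripper hovers above the knob with its fingers lined up across it: in the crop, finger tips at about (480,155) and (562,220), knob at (545,248). Next I descend and grip.

Request:
send_rows(
  targets="0 0 40 0 0; 0 0 80 0 0; 0 0 107 0 0; 0 0 107 0 0; 0 0 107 0 120; 0 0 107 0 180; 0 0 107 0 255; 0 0 107 0 255; 0 0 107 0 255; 0 0 107 0 255; 0 0 107 0 255; 0 0 107 0 255",
  newtons=60,
)

```text
time: 2.7
ee_pos: [0.364, 0.2969, 0.0347]
tcp_rot: [179.8, 0.0, -158.7]
wrist_force: [-3.9, 6.7, 0.7]
opening: 0.0164
grasp_force: 58.4
```

Run:
```python
from workcell import bot
import numpy as np
o=bot.get_obs();print({k:np.round(v,3) for k,v in o.items()})
for q in np.arange(0,1.35,.08): print(round(q,2),"ty",round(-115*(1-np.cos(q)),1),"tz",round(-115*np.sin(q),1))
```

```text
{'time': np.float64(2.7), 'q': array([ 39.111,  -5.215, -21.894,  73.247,   0.143,  17.789]), 'qd': array([ 0.044, -0.042,  0.075,  0.007, -0.076,  0.055]), 'joint_efforts': array([-3.3950e+00, -3.9784e+01,  4.4843e+01,  6.6600e-01, -1.8870e+00,
        2.3000e-02]), 'ee_pos': array([0.364, 0.297, 0.035]), 'tcp_rot': array([ 1.79841e+02,  2.70000e-02, -1.58678e+02]), 'wrist_force': array([-3.873,  6.666,  0.69 ]), 'torque': array([1.241, 0.643, 0.058]), 'grasp_force': np.float64(58.402), 'opening': np.float64(0.016)}
0.0 ty -0.0 tz -0.0
0.08 ty -0.4 tz -9.2
0.16 ty -1.5 tz -18.3
0.24 ty -3.3 tz -27.3
0.32 ty -5.8 tz -36.2
0.4 ty -9.1 tz -44.8
0.48 ty -13.0 tz -53.1
0.56 ty -17.6 tz -61.1
0.64 ty -22.8 tz -68.7
0.72 ty -28.5 tz -75.8
0.8 ty -34.9 tz -82.5
0.88 ty -41.7 tz -88.6
0.96 ty -49.0 tz -94.2
1.04 ty -56.8 tz -99.2
1.12 ty -64.9 tz -103.5
1.2 ty -73.3 tz -107.2
1.28 ty -82.0 tz -110.2
```

Request:
send_rows(
  targets="0 1 -5 0 255; 0 0.5 -9 0 255; 0 0 -14 0 255; 0 -0.5 -18 0 255; 0 -1.5 -23 0 255; 0 -2.5 -27 0 255; 0 -3.5 -32 0 255; 0 -5 -36 0 255; 0 -6.5 -40 0 255; 0 -8 -45 0 255; 0 -8 -45 0 255",
)

```text
time: 4.08
ee_pos: [0.3674, 0.2882, 0.0799]
tcp_rot: [180.0, 0.0, -158.7]
wrist_force: [0.6, 3.0, -1.5]
opening: 0.0163
grasp_force: 60.3
```

Run:
```python
from workcell import bot,camera
import cv2,numpy as np
c=np.zeros((384,800,3),np.uint8)
c[:,:400]=cv2.resize(camera("top")[170:320,100:256],(400,384),interpolation=3); c[:,400:]=cv2.resize(camera("side")[100:250,100:256],(400,384),interpolation=3)
cv2.imwrite("pics/mid.png",c)
```

```text
(no output)
```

View pics/mid.png

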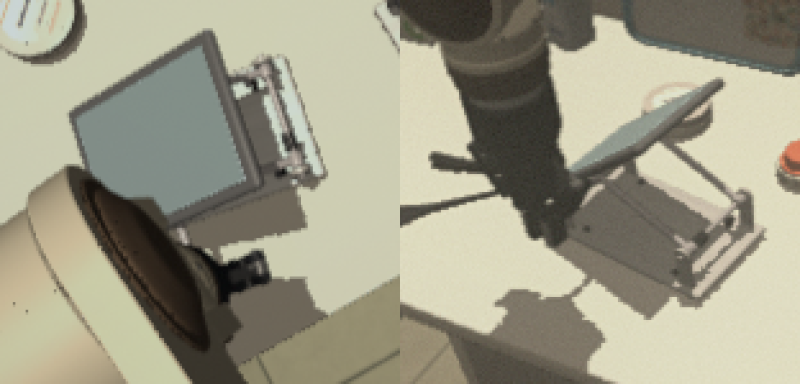

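The mirror is lifting with the leg (plate edge at about (720,85) in the side crop). I continue over the dead point.

Request:
send_rows(
  targets="0 -2 -4 0 255; 0 -4 -8 0 255; 0 -6 -12 0 255; 0 -8.5 -16 0 255; 0 -11 -20 0 255; 0 -13.5 -24 0 255; 0 -16.5 -27.5 0 255; 0 -19.5 -31 0 255; 0 -22.5 -34.5 0 255; 0 -26 -37.5 0 255; 0 -29 -41 0 255; 0 -32.5 -44 0 255; 0 -36 -47 0 255; 0 -40 -49.5 0 255; 0 -44 -52 0 255; 0 -47.5 -54.5 0 255; 0 -47.5 -54.5 0 255",
)

```text
time: 6.3
ee_pos: [0.3847, 0.2433, 0.1338]
tcp_rot: [-179.9, -0.0, -158.8]
wrist_force: [6.0, 1.1, -1.1]
opening: 0.0163
grasp_force: 60.3
```

Request:
send_rows(
  targets="0 -4 -2.5 0 255; 0 -8 -4.5 0 255; 0 -12 -6.5 0 255; 0 -16.5 -8 0 255; 0 -20.5 -9.5 0 255; 0 -23 -10.5 0 255; 0 -25 -11 0 255; 0 -26.5 -11.5 0 255; 0 -27.5 -11.5 0 255; 0 -27.5 -11.5 0 255",
)

```text
time: 7.55
ee_pos: [0.3944, 0.2183, 0.145]
tcp_rot: [180.0, -0.0, -158.7]
wrist_force: [4.4, 3.8, -2.1]
opening: 0.0166
grasp_force: 60.2
```

Request:
send_rows(
  targets="0 -1 0 0 255; 0 -2 -0.5 0 255; 0 -3 -0.5 0 255; 0 -3 -0.5 0 255",
)

```text
time: 8.05
ee_pos: [0.3952, 0.2162, 0.1456]
tcp_rot: [179.9, -0.0, -158.7]
wrist_force: [3.4, 8.4, -1.4]
opening: 0.0163
grasp_force: 60.2
```

Run:
```python
from workcell import bot,camera
import cv2,numpy as np
c=np.zeros((384,800,3),np.uint8)
c[:,:400]=cv2.resize(camera("top")[170:320,100:256],(400,384),interpolation=3); c[:,400:]=cv2.resize(camera("side")[100:250,100:256],(400,384),interpolation=3)
cv2.imwrite("pics/stop.png",c)
```

```text
(no output)
```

View pics/stop.png

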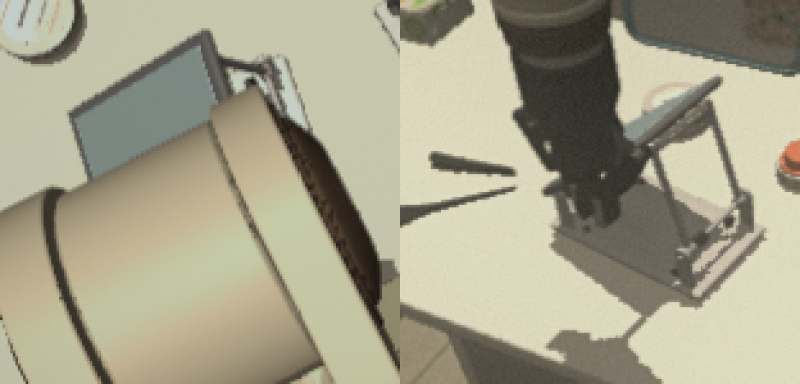

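The side view shows the mirror standing on its leg, and the force against the stop is rising, so the leg is on its stop. I release and retreat upward.

Request:
send_rows(
  targets="0 1 0 0 255; 0 1.5 0 0 200; 0 1.5 0 0 120; 0 1.5 0 0 60; 0 1.5 0 0 0; 0 1.5 0 0 0; 0 1.5 0 0 0; 0 1.5 0 0 0; 5 1.5 -15 0 0; 10 1.5 -40 0 0; 20 1.5 -70 0 0; 40 1.5 -100 0 0; 60 60 -110 0 0; 60 120 -110 0 0; 60 180 -110 0 0; 60 180 -110 0 0",
)

```text
time: 10.15
ee_pos: [0.2723, 0.364, 0.2561]
tcp_rot: [180.0, -0.0, -158.4]
wrist_force: [-0.3, -0.4, -0.1]
opening: 0.0853
grasp_force: 0.0
```

Run:
```python
from workcell import bot,camera
import cv2,numpy as np
c=np.zeros((400,800,3),np.uint8)
c[:,:400]=cv2.resize(camera("top")[110:350,100:340],(400,400),interpolation=3); c[:,400:]=cv2.resize(camera("side")[90:290,140:340],(400,400),interpolation=3)
cv2.imwrite("pics/end.png",c)
```

```text
(no output)
```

View pics/end.png

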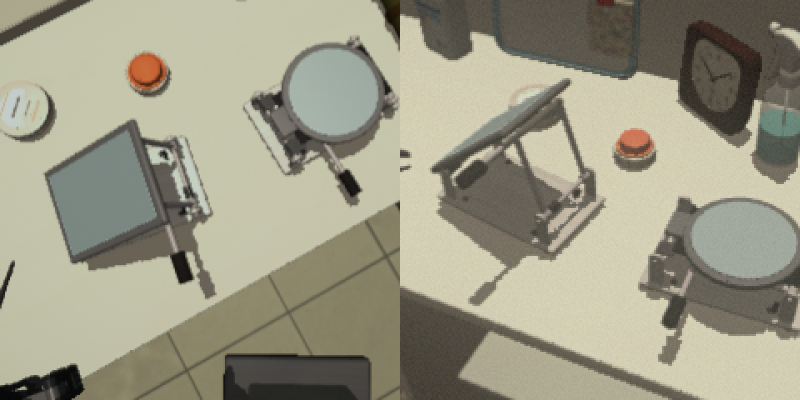

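The mirror stands, its leg upright and its knob free, at crop (181,267) in the top view and (471,174) in the side view. The round one is still folded. I check the knob position, then hand in.

Run:
```python
from h import *
from workcell import ticket
p,e=tri([100+181/1.6667,110+267/1.6667],[140+71/2,90+174/2]);print(p,e)
k=np.array([.367,.297]);x=(p[:2]-k)@np.array([.364,-.931]);q=np.arctan2(p[2]-.055,.115-x);print("q",q)
if q>1.2: print(ticket.job_done())
```

```text
[0.39797911 0.220496   0.16276003] 0.001501328010275885
q 1.2778897165506087
the job is handed in; nothing more can be done
None
```

The oblong mirror is propped on its leg, measured at about 1.28 rad against the 1.29 stop. The knob is released, the round mirror is still folded, and the job was handed in at about 10 s of the 35 s.

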